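Load the right pot on the photo lift and hold the lift at its second stop

TASK

Of the three look-alike lidded pots, put the one that fits snugly into the round cup of the telescoping photo lift and let go of it, sitting upright on the cup's floor. Then squeeze the button on the lift's grip, draw the lift up past its first stop to its second stop at the top of its travel, and finish while still holding it up there with the button squeezed, so that the pot can be photographed; nothing locks it there, it sinks back if let go. Leave the other pots and the other things on the table where they are.

Things in the scene. Friction and masses are not known exactly. Their poses are not given: they have to be found in the camera images.
- pot_narrow_center (a point): upright lidded pot: amber glass, white lid of the same width, 34 mm diameter, 70 mm tall. The three pots differ only in diameter (34, 42, 52 mm). Point: its centre, on its axis, 35 mm above its underside; z is its axis. 
- pot_middle_center (a point): upright lidded pot: amber glass, white lid of the same width, 42 mm diameter, 70 mm tall. The three pots differ only in diameter (34, 42, 52 mm). Point: its centre, on its axis, 35 mm above its underside; z is its axis. Weighs 60 to 130 g.
- pot_wide_center (a point): upright lidded pot: amber glass, white lid of the same width, 52 mm diameter, 70 mm tall. The three pots differ only in diameter (34, 42, 52 mm). Point: its centre, on its axis, 35 mm above its underside; z is its axis. 
- cup_floor (a point): centre of the inner floor of the grey round cup on the lift's moving stage, 141 mm above the table when down. Bore 46 mm, 4 mm straight then flaring to 55 mm at the rim, 9 mm above this floor; 61 mm outside. It sits on a 46 mm wide, 12 mm thick arm, 90 mm from the column towards -x of the stage; axes as the grip's. It rises with the stage.
- grip (a point): in the middle of the black grip block above the column, at the button's height, 168 mm above the table when down. Block 30 mm (x) by 24 mm (y), from 30 mm below to 22 mm above this point. x points away from the cup, y to the button's side, z up. The button stands 6 mm proud of the +y face (30 mm over both, 25 mm squeezed): a pinch along y from above squeezes it and grips.
- button (a joint): travel of the spring button on the grip's +y face (20 mm wide, 32 mm tall), in m: 0 out, 0.005 fully in; 2.5 N to start it, 5 N fully in; it springs out when let go. While out, it locks the stage at the bottom and again at the first stop. It must be in (0.004 or more) for the stage to slide.
- stage (a joint): height of the stage on its column, in m: 0 down; 0.045 first stop (with the button held in, only a light click in passing); 0.090 second stop, the hard end of travel. It slides straight up; weight and a return spring pull it down with 5 to 9 N in all; let go above the first stop, it sinks back to that.
- lift: the lift's fixed base and column: black base plate 200 x 120 x 14 mm (its centre 40 mm from the column towards -x), aluminium outer tube 36 mm in diameter with a 44 mm collar, its top 125 mm above the table. Origin at table height on the column's axis; same axes as the grip. It does not move.
- phone: bystander: black phone 75 x 150 x 9 mm lying flat; origin under its centre
- pump_bottle: bystander: white pump bottle 56 mm in diameter, 163 mm tall; origin under its centre
- bowl: bystander: terracotta bowl 110 mm wide, 45 mm tall; origin under its centre
Not all that is in view belongs to the job. Of the things like the lift, leave any that is red or yellow; of the rest the larger one is meant.

How it is judged:
By the outcome, as a careful person would: the job done as asked, in the order asked, and still so for the second after the job is handed in, while the arm keeps its last pose, push and grip.
It also fails if it takes over 48 s, if anything falls off the work surface, if the arm or the gripper's body presses on something with over 40 N, if the wrist force passes 120 N, or if a joint passes its speed limit or range.

ROBOT

A 6-joint arm with a two-finger parallel gripper is mounted at the origin on the work surface. World frame = base frame: x ahead of the robot, y to its left, z up, the work surface at z = 0. Lengths are in m, angles in rad, forces in N, time in s.
With the tool pointing down it reaches from about 0.35 to 0.975 m from the base axis. Payload 4.9 kg.
Tool frame: the origin (TCP) lies at the very end of the fingers, on their centre line; the grasp point (between the pads) lies 19 mm behind it; z points along the fingers, y is the line along which they close (so a half turn about z gives the same grasp; the last joint's range is limited). The gripper opens to 85 mm and grips with 20 to 120 N. Pads are 22 mm wide; open, the fingers measure 114 mm over their backs; the gripper's body (76 mm by 85 mm) begins 54 mm behind the grasp point. The pads swing forward as they close: fully open they stand 13 mm farther back than shut.
Start: joints at [-1.352, 0.053, 1.613, -0, 1.476, -0.119], TCP at [0.207, -0.59, 0.2] pointing down, gripper open.
Joint ranges: [-3.01, 3.01], [-1.01, 2.22], [0.06, 2.58], [-1.02, 4.17], [0.09, 2.62], [-3.14, 3.14]. Speed limits (rad/s): [2.57, 2.57, 3.14, 3.14, 3.14, 3.14].

INTERFACE

Orientations are given as a unit quaternion [w, x, y, z].
In Python, from plant import state, optics, ticket, nets gives the robot as it stands. The module is installed in compiled form; this text tells all that it offers.
- The arm moves only by the shell command python3 -m inch 'ROWS' [OPENING]. ROWS is JSON, a list of rows, each an object of numbers: "dx", "dy", "dz": the shift along the tool's x, y, z as a fraction of full scale; "rx", "ry", "rz": the turn, a rotation vector about the tool's x, y, z as a fraction of full scale. In form: [{"dx": .., "dy": .., "dz": .., "rx": .., "ry": .., "rz": ..}, ...]. A call has 1 to 5 rows; each row is the pose to reach, as a shift and turn from the pose commanded when the call began, along the tool's axes at that moment; what a row does not reach only later rows make up. Full scale, the value 1, is 0.8 m for a shift and 1.5 rad for a turn. A row lasts 1/10 s, in which the tool goes at most 50 mm and 8.59 degrees, less where a joint would pass 70% of its speed; a pose out of reach is approached as far as the arm can. A call with a number of a shift or a turn outside -1 to 1 is refused whole. A call with a gripper value outside its range is refused whole. OPENING is the opening, from -1 (shut) to 1 (fully open), set as the call begins (- or left out, the last holds). The fingers move at their own pace and stop on an object; the grip force is fixed at half the most. Time passes only in rows, so rows that repeat a pose let the fingers close. It gives the time, the measured TCP pose, the force, the opening and the grip force at its end, in the units of the state.
- state(): the state, without advancing time (a new reading comes with each control period).
- optics.grab_frame(name): name is "scene" or "top" or "wrist"; returns the picture (400x640x3 uint8, red, green, blue); there is no depth.
- optics.camera_info(name): a dict with "fx", "fy", "cx", "cy" (pixels), "k1" (the pictures are not rectified: a ray, as slopes to the right and down, at radius r is drawn at 1 + k1 r^2 times it, then the intrinsics apply), "R" (3x3) and "t" (3): a world point X has camera coordinates R X + t. Camera axes: x right, y down, z forward; pixel columns grow to the right and rows downward; lengths in m; the calibration is good to about 2 mm. A picture is of the moment at which its call begins: read the wrist's pose just before it. camera_info takes no time and is no camera call; for the wrist camera it gives the pose at the moment of the call.
- ticket.job_done(): hands the job in; it is judged then, once.
Trained networks look in the newest picture that a camera, given by its name, has taken for a name from the list of things; names that differ only in an ending like _2 or _b are one class to them, and where a whole thing is asked for, a point or a joint stands for the part that bears it (a point fixed in the world has none). Each returns a list of dicts, best first, with "confidence" (0 to 1); they miss things now and then, are a little off and sometimes report something else, mostly with a low value. They report only what shows in the picture. A call takes as long as a camera call. They do not tell look-alikes from the thing itself.
- nets.boxes_of(camera, name): "bbox" ([centre column, centre row, width, height] in pixels, round what is visible of it).
- nets.outline_of(camera, name): "pixels" (400x640 bool, what is visible of it) and "bbox" ([centre column, centre row, width, height] in pixels, round what is visible of it).
The state is a dict: "time": time; "joint_pos": joint angles; "joint_vel": joint speeds; "joint_efforts": joint torques, N m; "tool_pos": TCP position; "tool_rot": TCP orientation; "contact_force": force on the tool from outside, world axes, zero at the start; "ft_torque": the same for the moment, N m; "gripper_width": opening from 0.0 (shut) to 1.0 (fully open); "grasp_force": force on a finger pad.
Only numpy, scipy, OpenCV 4.12 (cv2) and the standard library are available. Lean on these libraries where they do the work, as an engineer would, in place of code of your own. Each camera call takes 0.05 s, during which the arm holds its last target. There are 200 camera calls.

## Working session

There is one attempt and no reset: what is moved stays moved. The work goes in short steps, Python scripts to look and compute and a shell command to move; the robot and the scene stay as the last step left them, time stands still between calls to the robot, and variables do not carry over. Pictures are saved under pics/ and viewed, at most 10 in all, crops included, and the job is handed in when it is done.

```bash
mkdir -p pics; cat > h.py <<'E'
import numpy as np, cv2
from plant import state, optics, ticket, nets
def ray(cam,u,v,info=None):
    c=info or optics.camera_info(cam)
    x=np.array([(u-c["cx"])/c["fx"],(v-c["cy"])/c["fy"]]);s=x.copy()
    for _ in range(30): s=x/(1+c["k1"]*(s@s))
    R=np.array(c["R"]);t=np.array(c["t"])
    return -R.T@t, R.T@np.array([s[0],s[1],1])
def at_z(cam,u,v,z,info=None):
    o,d=ray(cam,u,v,info); return o+d*(z-o[2])/d[2]
def proj(cam,X,info=None):
    c=info or optics.camera_info(cam)
    p=np.array(c["R"])@np.array(X)+np.array(c["t"]); s=p[:2]/p[2]; s=s*(1+c["k1"]*(s@s))
    return np.array([c["fx"]*s[0]+c["cx"],c["fy"]*s[1]+c["cy"]])
def save(cam,name):
    im=optics.grab_frame(cam); cv2.imwrite(f"pics/{name}.png",np.ascontiguousarray(im[...,::-1])); return im
E
python3 - <<'E'
from h import *
a=save("scene","s0");b=save("top","t0")
for c in("scene","top"):
    for n in("pot_middle_center","lift","grip","cup_floor","button"):
        print(c,n,[(np.round(d["bbox"],1).tolist(),round(d["confidence"],2)) for d in nets.boxes_of(c,n)])
    i=optics.camera_info(c);print(i["fx"],i["k1"],-np.array(i["R"]).T@np.array(i["t"]))
s=state();print(s["time"],s["tool_pos"],s["tool_rot"])
E
```

```text
scene pot_middle_center [([244.1, 288.5, 22.3, 32.0], 0.79)]
scene lift [([424.0, 204.8, 59.6, 58.3], 0.92), ([267.1, 131.6, 76.4, 75.4], 0.8), ([167.9, 241.1, 64.5, 65.0], 0.61), ([340.5, 176.8, 83.8, 86.5], 0.58)]
scene grip [([154.6, 223.8, 45.6, 31.7], 0.8), ([339.0, 155.7, 62.4, 41.8], 0.72), ([426.4, 192.2, 44.6, 33.8], 0.69), ([261.2, 109.5, 54.8, 32.0], 0.63)]
scene cup_floor [([427.6, 191.4, 41.6, 28.4], 0.63), ([260.1, 110.3, 51.3, 34.7], 0.55)]
scene button []
477.6392422655324 -0.04765554990005069 [ 0.89344233 -0.46381846  1.03955785]
top pot_middle_center [([417.3, 222.1, 22.4, 17.3], 0.51)]
top lift [([422.1, 316.1, 39.7, 60.8], 0.9), ([267.1, 213.2, 50.5, 80.5], 0.82), ([260.9, 317.0, 54.5, 91.7], 0.64), ([245.3, 125.7, 39.3, 54.5], 0.58)]
top grip [([429.6, 324.9, 20.1, 49.4], 0.96), ([258.1, 215.0, 31.6, 72.2], 0.61), ([238.2, 121.6, 22.5, 46.2], 0.57), ([252.6, 329.2, 23.4, 67.0], 0.57)]
top cup_floor [([431.4, 325.9, 17.7, 46.2], 0.96), ([237.6, 123.3, 14.5, 46.6], 0.83), ([257.1, 215.3, 28.1, 72.7], 0.82), ([253.0, 328.7, 27.3, 65.8], 0.61)]
top button []
489.1354368966945 -0.09102591373910521 [0.497797   0.05347869 1.23900897]
0.6 [ 0.20716259 -0.58966252  0.20003217] [1.85952785e-05 9.85769381e-01 1.68103320e-01 6.15924758e-06]
```

View pics/s0.png

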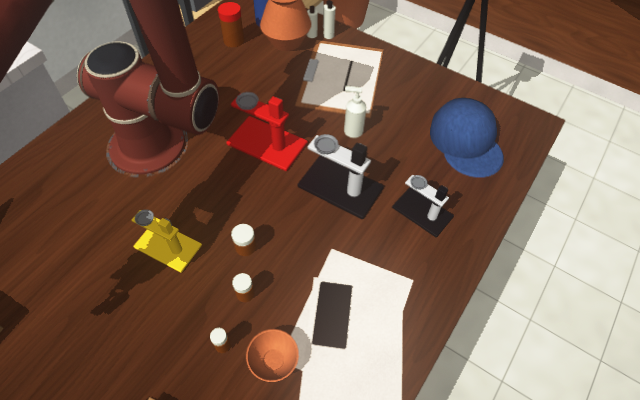

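View pics/t0.png

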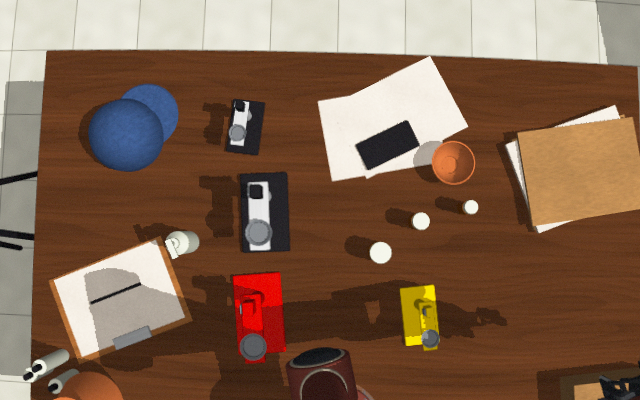

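Lift candidates in top: red (258,317), yellow (420,317), small black (245,126), large black (264,212). By the description I take the large black one, and of the pots (380,253), (421,221) and (471,207), the middle one at (421,221). Next I check both in one crop.

```bash
python3 - <<'E'
from h import *
im=cv2.imread("pics/t0.png");c=im[160:270,225:490];cv2.imwrite("pics/c0.png",cv2.resize(c,None,fx=3,fy=3,interpolation=cv2.INTER_CUBIC))
for n,u,v in(("w",380.5,253),("m",421,221.5),("n",471,207.5)):
    # lid blob
    g=im.astype(int).min(2)[int(v)-16:int(v)+17,int(u)-16:int(u)+17]>150
    k,l,s,ct=cv2.connectedComponentsWithStats(g.astype(np.uint8)); j=1+np.argmax(s[1:,4]); cu,cv=ct[j]+[int(u)-16,int(v)-16]
    p=at_z("top",cu,cv,.07); d=at_z("top",cu+np.sqrt(s[j,4]/np.pi),cv,.07); print(n,cu,cv,p.round(4),"diam",2*np.linalg.norm(d-p))
print("cup",at_z("top",258.3,232.5,.15),"griptop",at_z("top",256.5,190.5,.19))
for u,v in((239,174),(287,172),(290,250),(242,253)):print(at_z("top",u,v,.014).round(3))
E
```

```text
w 380.2116991643454 252.13091922005572 [ 0.4441 -0.0914  0.07  ] diam 0.051215677341290684
m 420.87068965517244 220.68103448275863 [ 0.5214 -0.1879  0.07  ] diam 0.04160978190316352
n 471.0 206.5 [ 0.5584 -0.3096  0.07  ] diam 0.03402977396547342
cup [0.48487367 0.19068179 0.15      ] griptop [0.57550607 0.19225885 0.19      ]
[0.629 0.261 0.014]
[0.637 0.14  0.014]
[0.442 0.127 0.014]
[0.431 0.247 0.014]
```

View pics/c0.png

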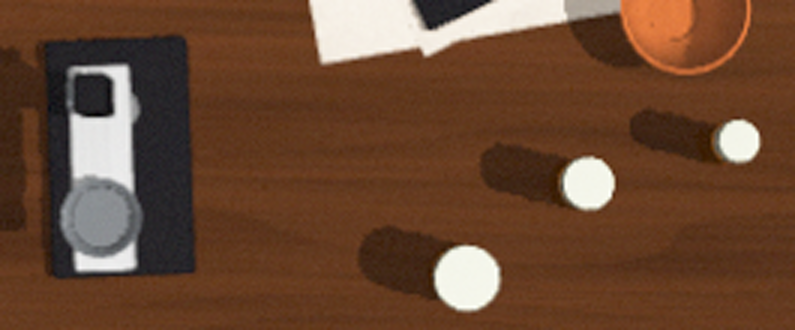

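Large black lift confirmed: cup at (258.7,232), grip at (256.7,191). The button is on the left of the grip (+y), and the lid diameters measure 51, 42 and 34 mm. Now I approach the middle pot.

```bash
cat >> h.py <<'E'
from scipy.spatial.transform import Rotation as Ro
def go(p,yaw=None):
    s=state();q=np.array(s["tool_rot"]);R=Ro.from_quat(q[[1,2,3,0]])
    d=R.inv().apply(np.array(p)-s["tool_pos"])/.8
    r=np.zeros(3)
    if yaw is not None:
        T=Ro.from_matrix(np.array([[np.cos(yaw),np.sin(yaw),0],[np.sin(yaw),-np.cos(yaw),0],[0,0,-1]]))
        r=(R.inv()*T).as_rotvec()/1.5
    print("t",round(s["time"],2),"pos",np.round(s["tool_pos"],4),"d",d.round(4),"r",r.round(4),"F",np.round(s["contact_force"],1),"w",s["gripper_width"],s["grasp_force"])
E
python3 -m inch '[{"dx":0.536,"dy":-0.344,"rz":0.18},{"dx":0.536,"dy":-0.344,"rz":0.18},{"dx":0.536,"dy":-0.344,"rz":0.18},{"dx":0.536,"dy":-0.344,"rz":0.18},{"dx":0.536,"dy":-0.344,"rz":0.18}]' 1
python3 -c "
from h import *
go([.521,-.188,.2],.07)"
```

```text
t 0.6 pos [ 0.2072 -0.5897  0.2   ] d [ 0.5365 -0.3437  0.    ] r [ 0.     -0.      0.1785] F [ 0.5 -0.6  0.7] w 0.9985383184238678 0.0validation failed for argument at $[0]...
```

```bash

python3 -m inch '[{"dx":0.536,"dy":-0.344,"dz":0,"rx":0,"ry":0,"rz":0.18},{"dx":0.536,"dy":-0.344,"dz":0,"rx":0,"ry":0,"rz":0.18},{"dx":0.536,"dy":-0.344,"dz":0,"rx":0,"ry":0,"rz":0.18},{"dx":0.536,"dy":-0.344,"dz":0,"rx":0,"ry":0,"rz":0.18},{"dx":0.536,"dy":-0.344,"dz":0,"rx":0,"ry":0,"rz":0.18}]' 1
python3 -c "
from h import *
go([.521,-.188,.2],.07)"
```

```text
time: 1.1
tool_pos: [0.3618, -0.3909, 0.2002]
tool_rot: [0.0, 0.999, 0.034, 0.0]
contact_force: [1.1, -0.3, 0.1]
gripper_width: 1.002
grasp_force: 0.0
t 1.1 pos [ 0.3618 -0.3909  0.2002] d [ 0.2156 -0.2397  0.0003] r [ 0.0004 -0.0003 -0.0018] F [ 1.1 -0.3  0.1] w 1.002076917424303 0.0
```

```bash

python3 -m inch '[{"dx":0.216,"dy":-0.24,"dz":0,"rx":0,"ry":0,"rz":0},{"dx":0.216,"dy":-0.24,"dz":0,"rx":0,"ry":0,"rz":0},{"dx":0.216,"dy":-0.24,"dz":0,"rx":0,"ry":0,"rz":0},{"dx":0.216,"dy":-0.24,"dz":0,"rx":0,"ry":0,"rz":0},{"dx":0.216,"dy":-0.24,"dz":0,"rx":0,"ry":0,"rz":0}]'
python3 - <<'E'
from h import *
i=optics.camera_info("wrist");save("wrist","w0")
for n in("pot_middle_center",):
    for d in nets.outline_of("wrist",n):
        print(n,np.round(d["bbox"],1),d["confidence"])
print("cam",-np.array(i["R"]).T@np.array(i["t"]),"expected lid px",proj("wrist",[.5214,-.1879,.07],i))
go([.521,-.188,.02],.07)
E
```

```text
time: 1.6
tool_pos: [0.5162, -0.194, 0.2004]
tool_rot: [0.0, 0.999, 0.034, 0.0]
contact_force: [0.6, 1.0, 1.1]
gripper_width: 0.993
grasp_force: 0.0
cam [ 0.58279017 -0.18952298  0.37436868] expected lid px [312.45580772 176.41124447]
t 1.7 pos [ 0.5178 -0.1912  0.2002] d [ 0.004  -0.0034  0.2253] r [-0.0009 -0.001   0.0033] F [-0.3 -0.   0.2] w 1.0001676422127197 0.0
```

View pics/w0.png

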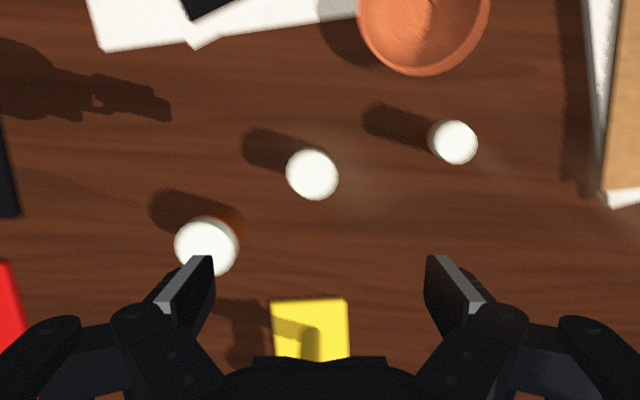

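The wrist view shows the middle lid at (312,174), matching the predicted (312,176), between the wide lid (207,245) and the narrow one (456,142). I go down and grip.

```bash

python3 -m inch '[{"dx":0.005,"dy":-0.004,"dz":0.05,"rx":0,"ry":0,"rz":0},{"dx":0.005,"dy":-0.004,"dz":0.11,"rx":0,"ry":0,"rz":0},{"dx":0.005,"dy":-0.004,"dz":0.17,"rx":0,"ry":0,"rz":0},{"dx":0.005,"dy":-0.004,"dz":0.222,"rx":0,"ry":0,"rz":0},{"dx":0.005,"dy":-0.004,"dz":0.222,"rx":0,"ry":0,"rz":0}]'
python3 -m inch '[{"dx":0,"dy":0,"dz":0,"rx":0,"ry":0,"rz":0},{"dx":0,"dy":0,"dz":0,"rx":0,"ry":0,"rz":0},{"dx":0,"dy":0,"dz":0,"rx":0,"ry":0,"rz":0},{"dx":0,"dy":0,"dz":0,"rx":0,"ry":0,"rz":0},{"dx":0,"dy":0,"dz":0,"rx":0,"ry":0,"rz":0}]' -0.9
python3 -c "
from h import *
go([.521,-.188,.3])"
```

```text
time: 2.2
tool_pos: [0.5131, -0.1899, 0.0154]
tool_rot: [-0.003, 0.999, 0.034, -0.006]
contact_force: [-1.1, 0.7, 0.8]
gripper_width: 0.998
grasp_force: 0.0
time: 2.7
tool_pos: [0.5215, -0.1936, 0.0263]
tool_rot: [0.001, 0.999, 0.034, 0.003]
contact_force: [0.6, 0.3, 6.3]
gripper_width: 0.463
grasp_force: 59.7
t 2.7 pos [ 0.5215 -0.1936  0.0263] d [ 0.0017 -0.006  -0.3422] r [0. 0. 0.] F [0.6 0.3 6.3] w 0.46322934886565553 59.66411232948303
```

```bash

python3 -m inch '[{"dx":0,"dy":0,"dz":-0.05,"rx":0,"ry":0,"rz":0},{"dx":0,"dy":0,"dz":-0.11,"rx":0,"ry":0,"rz":0},{"dx":0,"dy":0,"dz":-0.17,"rx":0,"ry":0,"rz":0},{"dx":0,"dy":-0.03,"dz":-0.23,"rx":0,"ry":0,"rz":0},{"dx":0,"dy":-0.07,"dz":-0.28,"rx":0,"ry":0,"rz":0}]'
python3 -c "
from h import *
go([.485,.189,.25],.05)"
```

```text
time: 3.2
tool_pos: [0.5159, -0.14, 0.2474]
tool_rot: [0.001, 0.999, 0.033, 0.002]
contact_force: [1.0, -0.6, -1.7]
gripper_width: 0.461
grasp_force: 60.9
t 3.2 pos [ 0.5159 -0.14    0.2474] d [-0.0116 -0.4129 -0.0044] r [ 0.0017 -0.0031  0.0103] F [ 1.  -0.6 -1.7] w 0.4612729726377717 60.92735767364502
```

```bash

python3 -m inch '[{"dx":0,"dy":-0.055,"dz":0,"rx":0,"ry":0,"rz":0},{"dx":0,"dy":-0.115,"dz":-0.01,"rx":0,"ry":0,"rz":0},{"dx":0,"dy":-0.175,"dz":-0.02,"rx":0,"ry":0,"rz":0},{"dx":0,"dy":-0.235,"dz":-0.03,"rx":0,"ry":0,"rz":0},{"dx":0,"dy":-0.255,"dz":-0.03,"rx":0,"ry":0,"rz":0}]'
python3 -m inch '[{"dx":0,"dy":0,"dz":0,"rx":0,"ry":0,"rz":0},{"dx":0,"dy":0,"dz":0,"rx":0,"ry":0,"rz":0}]'
python3 - <<'E'
from h import *
i=optics.camera_info("wrist");save("wrist","w1")
import json;json.dump({k:np.array(v).tolist() for k,v in i.items()},open("w1.json","w"))
print(proj("wrist",[.485,.1907,.15],i),proj("wrist",[.5755,.192,.19],i))
go([.485,.189,.25],.05)
E
```

```text
time: 3.7
tool_pos: [0.5017, 0.0677, 0.2701]
tool_rot: [-0.0, 0.999, 0.036, 0.003]
contact_force: [0.8, -0.8, -1.3]
gripper_width: 0.463
grasp_force: 61.0
time: 3.9
tool_pos: [0.5016, 0.064, 0.2676]
tool_rot: [0.0, 0.999, 0.034, 0.001]
contact_force: [0.3, -0.2, -1.1]
gripper_width: 0.468
grasp_force: 61.0
[170.34942023 194.85518355] [138.31487141  80.44840964]
t 3.95 pos [0.5016 0.0634 0.2673] d [-0.0102 -0.158   0.0215] r [ 0.0004 -0.0007  0.0115] F [-0.1 -0.1 -1.3] w 0.46509740367934166 60.967090129852295
```

View pics/w1.png

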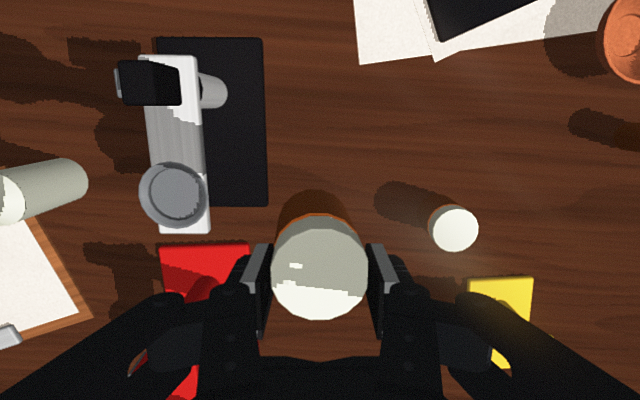

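The wrist view shows the cup rim centred at about (173.5,194.5), 3 px from the prediction. The grip top is at about (140,82) with the button on its left at (117,82), and the held lid is centred at about (320,269).

```bash

python3 - <<'E'
from h import *
import json
i=json.load(open("w1.json"))
print("lid",at_z("wrist",320,268.5,.312,i),[at_z("wrist",u,268.5,.312,i)[1].round(4) for u in(271,369)])
print("cup",at_z("wrist",173.5,194.5,.15,i))
for u,v in((118,61),(118,103)):print("grip top edge y",at_z("wrist",u,v,.19,i))
o=optics.camera_info("top")
for z in[.15]:print("cup top",at_z("top",258.7,232,z,o),at_z("top",256.7,191.3,.19,o))
# arm long edges (z=.141?) in wrist: direction
a=at_z("wrist",140,63,.141,i);b=at_z("wrist",161,233,.141,i);c=at_z("wrist",197,63,.141,i);d=at_z("wrist",210,232,.141,i)
for p,q in((a,b),(c,d)):print(np.degrees(np.arctan2(*(p-q)[1::-1])),p,q)
E
```

```text
lid [0.50428713 0.06374574 0.312     ] [np.float64(0.0836), np.float64(0.0439)]
cup [0.48550085 0.18799837 0.15      ]
grip top edge y [0.58692623 0.20462459 0.19      ]
grip top edge y [0.55967177 0.20694135 0.19      ]
cup top [0.48600766 0.18982171 0.15      ] [0.57378976 0.19177277 0.19      ]
3.675558474663649 [0.59036889 0.21376654 0.141     ] [0.44578337 0.20447855 0.141     ]
3.314115499825597 [0.59362458 0.16833928 0.141     ] [0.44976962 0.16000909 0.141     ]
```

```bash

python3 -m inch '[{"dx":-0.006,"dy":-0.06,"dz":0,"rx":0,"ry":0,"rz":0},{"dx":-0.013,"dy":-0.12,"dz":0,"rx":0,"ry":0,"rz":0},{"dx":-0.013,"dy":-0.157,"dz":0,"rx":0,"ry":0,"rz":0},{"dx":-0.013,"dy":-0.157,"dz":0,"rx":0,"ry":0,"rz":0},{"dx":-0.013,"dy":-0.157,"dz":0.04,"rx":0,"ry":0,"rz":0}]'
python3 -m inch '[{"dx":0,"dy":0,"dz":0.05,"rx":0,"ry":0,"rz":0},{"dx":0,"dy":0,"dz":0.055,"rx":0,"ry":0,"rz":0},{"dx":0,"dy":0,"dz":0.055,"rx":0,"ry":0,"rz":0},{"dx":0,"dy":0,"dz":0.055,"rx":0,"ry":0,"rz":0}]'
python3 -c "
from h import *
go([.4825,.188,.167],.06);
save('scene','s1');im=cv2.imread('pics/s1.png')[90:220,270:420];cv2.imwrite('pics/s1c.png',cv2.resize(im,None,fx=4,fy=4,interpolation=cv2.INTER_CUBIC))"
```

```text
time: 4.45
tool_pos: [0.4859, 0.1886, 0.2397]
tool_rot: [-0.001, 0.999, 0.034, 0.005]
contact_force: [0.3, 0.2, -1.8]
gripper_width: 0.46
grasp_force: 61.2
time: 4.85
tool_pos: [0.4841, 0.1881, 0.1929]
tool_rot: [-0.0, 0.999, 0.033, 0.002]
contact_force: [0.4, 0.6, 0.1]
gripper_width: 0.464
grasp_force: 61.2
t 4.85 pos [0.4841 0.1881 0.1929] d [-0.0021  0.      0.0324] r [-0.0002 -0.002   0.0043] F [0.4 0.6 0.1] w 0.4642062489336882 61.15652561187744
```

View pics/s1c.png

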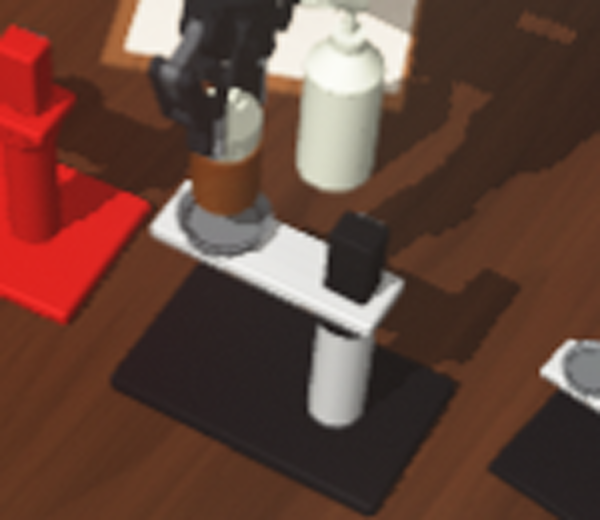

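The crop shows the pot's base at (226,200) directly above the cup, whose rim centre is at (226,222). I lower it.

```bash

python3 -m inch '[{"dx":-0.001,"dy":0,"dz":0.01,"rx":0,"ry":0,"rz":0},{"dx":-0.002,"dy":0,"dz":0.018,"rx":0,"ry":0,"rz":0},{"dx":-0.002,"dy":0,"dz":0.024,"rx":0,"ry":0,"rz":0},{"dx":-0.002,"dy":0,"dz":0.028,"rx":0,"ry":0,"rz":0},{"dx":-0.002,"dy":0,"dz":0.028,"rx":0,"ry":0,"rz":0}]'

```

```text
time: 5.4
tool_pos: [0.4826, 0.1886, 0.1702]
tool_rot: [0.0, 0.999, 0.034, 0.002]
contact_force: [1.7, -1.4, 3.2]
gripper_width: 0.458
grasp_force: 61.6
```

```bash

python3 -m inch '[{"dx":0,"dy":0,"dz":0.002,"rx":0,"ry":0,"rz":0},{"dx":0,"dy":0,"dz":0.003,"rx":0,"ry":0,"rz":0},{"dx":0,"dy":0,"dz":0.004,"rx":0,"ry":0,"rz":0},{"dx":0,"dy":0,"dz":0.004,"rx":0,"ry":0,"rz":0}]'

```

```text
time: 5.8
tool_pos: [0.4832, 0.188, 0.1675]
tool_rot: [0.001, 0.999, 0.034, 0.003]
contact_force: [3.2, -3.0, 6.2]
gripper_width: 0.463
grasp_force: 61.8
```

Side forces show the flare pushing towards +x, −y, so I shift that way by about 1.5 mm and press on gently.

```bash

python3 -m inch '[{"dx":0.002,"dy":0.002,"dz":0,"rx":0,"ry":0,"rz":0},{"dx":0.002,"dy":0.002,"dz":0,"rx":0,"ry":0,"rz":0},{"dx":0.002,"dy":0.002,"dz":0.002,"rx":0,"ry":0,"rz":0},{"dx":0.002,"dy":0.002,"dz":0.003,"rx":0,"ry":0,"rz":0},{"dx":0.002,"dy":0.002,"dz":0.003,"rx":0,"ry":0,"rz":0}]'

```

```text
time: 6.3
tool_pos: [0.4848, 0.1875, 0.1665]
tool_rot: [-0.0, 0.999, 0.034, 0.003]
contact_force: [-1.0, -1.0, 13.3]
gripper_width: 0.463
grasp_force: 62.7
```

Height 0.1665 − 0.0263 = 0.140 with 13 N upward and little side force, so the pot is seated on the floor. I release and rise.

```bash

python3 -m inch '[{"dx":0,"dy":0,"dz":-0.004,"rx":0,"ry":0,"rz":0},{"dx":0,"dy":0,"dz":-0.004,"rx":0,"ry":0,"rz":0}]'
python3 -m inch '[{"dx":0,"dy":0,"dz":0,"rx":0,"ry":0,"rz":0},{"dx":0,"dy":0,"dz":0,"rx":0,"ry":0,"rz":0},{"dx":0,"dy":0,"dz":0,"rx":0,"ry":0,"rz":0},{"dx":0,"dy":0,"dz":0,"rx":0,"ry":0,"rz":0},{"dx":0,"dy":0,"dz":0,"rx":0,"ry":0,"rz":0}]' 1
python3 -m inch '[{"dx":0,"dy":0,"dz":-0.04,"rx":0,"ry":0,"rz":0},{"dx":0,"dy":0,"dz":-0.08,"rx":0,"ry":0,"rz":0},{"dx":0,"dy":0,"dz":-0.12,"rx":0,"ry":0,"rz":0},{"dx":0,"dy":0,"dz":-0.13,"rx":0,"ry":0,"rz":0},{"dx":0,"dy":0,"dz":-0.13,"rx":0,"ry":0,"rz":0}]'
python3 - <<'E'
from h import *
i=optics.camera_info("wrist");save("wrist","w2")
import json;json.dump({k:np.array(v).tolist() for k,v in i.items()},open("w2.json","w"))
print(proj("wrist",[.485,.188,.211],i),proj("wrist",[.5735,.193,.19],i))
go([.5735,.193,.28],.062)
E
```

```text
time: 6.5
tool_pos: [0.4835, 0.1872, 0.1667]
tool_rot: [-0.0, 0.999, 0.034, 0.001]
contact_force: [1.7, -0.6, 5.5]
gripper_width: 0.459
grasp_force: 61.7
time: 7.0
tool_pos: [0.4825, 0.1871, 0.1654]
tool_rot: [0.0, 0.999, 0.034, -0.0]
contact_force: [0.4, -0.5, 0.7]
gripper_width: 1.005
grasp_force: 0.0
time: 7.5
tool_pos: [0.4835, 0.1873, 0.2715]
tool_rot: [-0.0, 0.999, 0.034, 0.002]
contact_force: [-0.5, 0.2, -0.3]
gripper_width: 1.0
grasp_force: 0.0
[318.23287122 202.23843363] [319.72335237  69.58727018]
t 7.55 pos [0.4827 0.1871 0.2694] d [ 0.1137  0.0004 -0.0132] r [-0.      0.      0.0039] F [ 0.1  0.6 -0.3] w 0.9981537433224822 0.0
```

View pics/w2.png

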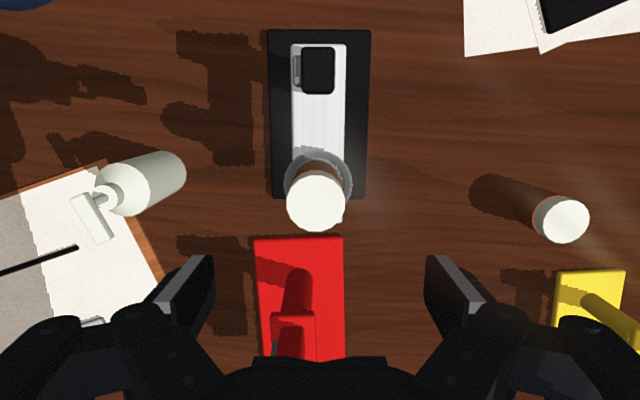

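Pot sits upright in the cup with its lid at (316,202), as predicted, and the rim around it. The grip top is at (318,70) with the button at its left (297,70). I move over the grip, go down and squeeze.

```bash

python3 -m inch '[{"dx":0.055,"dy":-0.003,"dz":0,"rx":0,"ry":0,"rz":0},{"dx":0.113,"dy":-0.0035,"dz":0,"rx":0,"ry":0,"rz":0},{"dx":0.113,"dy":-0.0035,"dz":0,"rx":0,"ry":0,"rz":0},{"dx":0.113,"dy":-0.0035,"dz":0.04,"rx":0,"ry":0,"rz":0},{"dx":0.113,"dy":-0.0035,"dz":0.08,"rx":0,"ry":0,"rz":0}]'
python3 -m inch '[{"dx":0,"dy":0,"dz":0.03,"rx":0,"ry":0,"rz":0},{"dx":0,"dy":0,"dz":0.05,"rx":0,"ry":0,"rz":0},{"dx":0,"dy":0,"dz":0.05,"rx":0,"ry":0,"rz":0}]'
python3 -c "
from h import *
go([.573,.196,.151],.062)"
```

```text
time: 8.05
tool_pos: [0.5724, 0.196, 0.2036]
tool_rot: [0.0, 0.999, 0.034, -0.001]
contact_force: [-0.2, 0.1, 0.5]
gripper_width: 1.0
grasp_force: 0.0
time: 8.35
tool_pos: [0.5698, 0.1955, 0.1612]
tool_rot: [0.001, 0.999, 0.034, -0.004]
contact_force: [-1.8, -0.2, 1.1]
gripper_width: 1.001
grasp_force: 0.0
t 8.35 pos [0.5698 0.1955 0.1612] d [ 0.0041 -0.0004  0.0127] r [0.0007 0.0051 0.0039] F [-1.8 -0.2  1.1] w 1.000945827547221 0.0
```

```bash

python3 -m inch '[{"dx":0.002,"dy":0,"dz":0.011,"rx":0,"ry":0,"rz":0},{"dx":0.002,"dy":0,"dz":0.011,"rx":0,"ry":0,"rz":0}]'
python3 -m inch '[{"dx":0,"dy":0,"dz":0,"rx":0,"ry":0,"rz":0},{"dx":0,"dy":0,"dz":0,"rx":0,"ry":0,"rz":0},{"dx":0,"dy":0,"dz":0,"rx":0,"ry":0,"rz":0},{"dx":0,"dy":0,"dz":0,"rx":0,"ry":0,"rz":0},{"dx":0,"dy":0,"dz":0,"rx":0,"ry":0,"rz":0}]' -1

```

```text
time: 8.55
tool_pos: [0.5745, 0.1962, 0.1571]
tool_rot: [-0.0, 0.999, 0.034, 0.0]
contact_force: [-0.7, -0.3, 0.1]
gripper_width: 0.998
grasp_force: 0.0
time: 9.05
tool_pos: [0.5751, 0.1963, 0.1586]
tool_rot: [-0.0, 0.999, 0.034, 0.001]
contact_force: [0.9, 0.6, 0.1]
gripper_width: 0.143
grasp_force: 0.0
```

Width 0.143 is under the 25 mm expected, so I look.

```bash

python3 - <<'E'
from h import *
go([.573,.196,.151],.062)
a=save("scene","s2")[90:220,270:420];b=save("wrist","w3")
go([.573,.196,.151],.062)
a=cv2.resize(a,(460,400),interpolation=cv2.INTER_CUBIC)
o=np.hstack([a,cv2.resize(b[:,160:480],(320,400))])
cv2.imwrite("pics/m3.png",np.ascontiguousarray(o[...,::-1]))
E
```

```text
t 9.05 pos [0.5751 0.1963 0.1586] d [-0.0027  0.0002  0.0095] r [-0.0002 -0.0015  0.0038] F [0.9 0.6 0.1] w 0.14323050517834324 0.0
t 9.15 pos [0.575  0.1963 0.1582] d [-0.0026  0.0002  0.009 ] r [-0.0002 -0.0013  0.0038] F [-0.2 -0.4  5. ] w 0.0006300499085342906 2.318666696701257
```

View pics/m3.png

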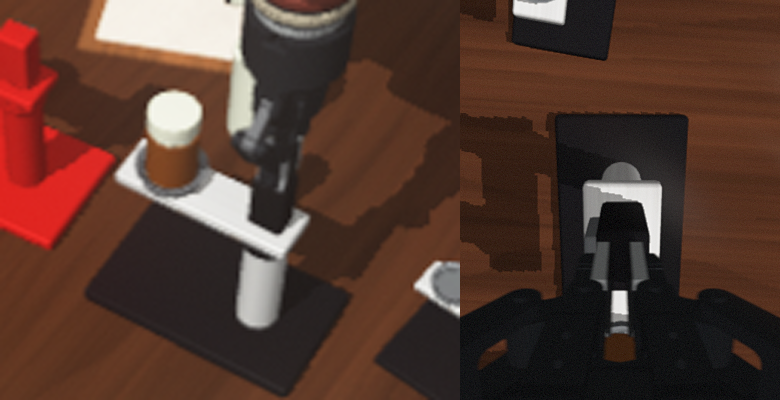

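```bash

python3 - <<'E'
from h import *
import json
i=optics.camera_info("wrist"); s=state(); print(s["gripper_width"],s["grasp_force"],s["contact_force"],s["tool_pos"])
def mx(p):return [round(float(p[0]-160+460)),round(float(p[1]))]
x=np.array([np.cos(.062),np.sin(.062),0]);y=np.array([-x[1],x[0],0]);g=np.array([.5735,.1935,0])
for a in(-.015,.015):
    for b in(-.012,.012): print("block top",a,b,mx(proj("wrist",g+a*x+b*y+[0,0,.19],i)))
tp=np.array(s["tool_pos"]);print("tcp",mx(proj("wrist",tp,i)),"tcp+50up",mx(proj("wrist",tp+[0,0,.05],i)))
# triangulate block top from s1 and t0, w2
j=json.load(open("w2.json"))
obs=[("scene",359.5,146,None),("wrist",318.5,70.5,j),("top",256.7,191.3,None)]
A=np.zeros((3,3));B=np.zeros(3)
for c,u,v,k in obs:
    o,d=ray(c,u,v,k);d/=np.linalg.norm(d);P=np.eye(3)-np.outer(d,d);A+=P;B+=P@o
print(np.linalg.solve(A,B))
w=cv2.imread("pics/w3.png");cv2.imwrite("pics/w3c.png",cv2.resize(w[170:400,220:420],None,fx=3,fy=2.6,interpolation=cv2.INTER_CUBIC))
E
```

```text
0.0006300499085342906 2.318666696701257 [-0.15505533 -0.36069625  4.99508452] [0.57503985 0.1962814  0.15820653]
block top -0.015 -0.012 [651, 295]
block top -0.015 0.012 [598, 295]
block top 0.015 -0.012 [653, 233]
block top 0.015 0.012 [597, 233]
tcp [619, 235] tcp+50up [619, 281]
[0.57339184 0.19288584 0.19369721]
```

View pics/w3c.png

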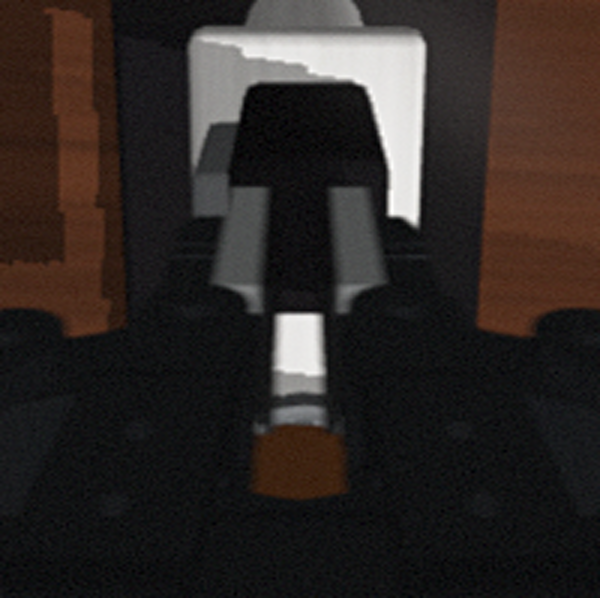

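The crop shows the pads above the block's top face, at its middle in x. The fingers shut just over the grip because the real tips sit higher than the TCP reading. I open, go about 25 mm lower while watching the force, and close again.

```bash

python3 -m inch '[{"dx":0,"dy":0,"dz":0,"rx":0,"ry":0,"rz":0},{"dx":0,"dy":0,"dz":0,"rx":0,"ry":0,"rz":0},{"dx":0,"dy":0,"dz":0,"rx":0,"ry":0,"rz":0},{"dx":0,"dy":0,"dz":0,"rx":0,"ry":0,"rz":0},{"dx":0,"dy":0,"dz":0,"rx":0,"ry":0,"rz":0}]' 1
python3 -m inch '[{"dx":-0.002,"dy":0,"dz":0.01,"rx":0,"ry":0,"rz":0},{"dx":-0.002,"dy":0,"dz":0.02,"rx":0,"ry":0,"rz":0},{"dx":-0.002,"dy":0,"dz":0.03,"rx":0,"ry":0,"rz":0},{"dx":-0.002,"dy":0,"dz":0.03,"rx":0,"ry":0,"rz":0},{"dx":-0.002,"dy":0,"dz":0.03,"rx":0,"ry":0,"rz":0}]'

```

```text
time: 9.65
tool_pos: [0.5738, 0.196, 0.1561]
tool_rot: [0.0, 0.999, 0.034, -0.001]
contact_force: [0.3, -0.2, -0.4]
gripper_width: 0.845
grasp_force: 0.0
time: 10.15
tool_pos: [0.5724, 0.196, 0.1323]
tool_rot: [0.0, 0.999, 0.034, -0.001]
contact_force: [0.1, 0.2, 0.1]
gripper_width: 1.0
grasp_force: 0.0
```

```bash

python3 -m inch '[{"dx":0,"dy":0,"dz":0,"rx":0,"ry":0,"rz":0},{"dx":0,"dy":0,"dz":0,"rx":0,"ry":0,"rz":0},{"dx":0,"dy":0,"dz":0,"rx":0,"ry":0,"rz":0},{"dx":0,"dy":0,"dz":0,"rx":0,"ry":0,"rz":0},{"dx":0,"dy":0,"dz":0,"rx":0,"ry":0,"rz":0}]' -1
python3 -m inch '[{"dx":0,"dy":0,"dz":0,"rx":0,"ry":0,"rz":0},{"dx":0,"dy":0,"dz":0,"rx":0,"ry":0,"rz":0},{"dx":0,"dy":0,"dz":0,"rx":0,"ry":0,"rz":0}]'

```

```text
time: 10.65
tool_pos: [0.573, 0.1949, 0.1339]
tool_rot: [0.001, 0.999, 0.034, 0.0]
contact_force: [-1.1, -5.5, 4.5]
gripper_width: 0.27
grasp_force: 62.9
time: 10.95
tool_pos: [0.573, 0.1949, 0.1339]
tool_rot: [0.001, 0.999, 0.033, 0.0]
contact_force: [-1.3, -5.5, 3.1]
gripper_width: 0.271
grasp_force: 62.6
```

Width 0.27 is about 25 mm with 63 N of grip, so the button is in. I draw the lift up.

```bash

python3 -m inch '[{"dx":0,"dy":0.001,"dz":-0.01,"rx":0,"ry":0,"rz":0},{"dx":0,"dy":0.001,"dz":-0.02,"rx":0,"ry":0,"rz":0},{"dx":0,"dy":0.001,"dz":-0.03,"rx":0,"ry":0,"rz":0},{"dx":0,"dy":0.001,"dz":-0.04,"rx":0,"ry":0,"rz":0},{"dx":0,"dy":0.001,"dz":-0.05,"rx":0,"ry":0,"rz":0}]'

```

```text
time: 11.45
tool_pos: [0.5729, 0.1949, 0.1709]
tool_rot: [-0.0, 0.999, 0.034, -0.0]
contact_force: [5.9, -1.2, -10.0]
gripper_width: 0.274
grasp_force: 60.3
```

Rising with a 10 N pull; on past the first stop.

```bash

python3 -m inch '[{"dx":0,"dy":0,"dz":-0.01,"rx":0,"ry":0,"rz":0},{"dx":0,"dy":0,"dz":-0.02,"rx":0,"ry":0,"rz":0},{"dx":0,"dy":0,"dz":-0.03,"rx":0,"ry":0,"rz":0},{"dx":0,"dy":0,"dz":-0.04,"rx":0,"ry":0,"rz":0},{"dx":0,"dy":0,"dz":-0.05,"rx":0,"ry":0,"rz":0}]'
python3 -m inch '[{"dx":0,"dy":0,"dz":-0.004,"rx":0,"ry":0,"rz":0},{"dx":0,"dy":0,"dz":-0.008,"rx":0,"ry":0,"rz":0},{"dx":0,"dy":0,"dz":-0.012,"rx":0,"ry":0,"rz":0},{"dx":0,"dy":0,"dz":-0.012,"rx":0,"ry":0,"rz":0}]'

```

```text
time: 11.95
tool_pos: [0.5729, 0.1949, 0.2104]
tool_rot: [-0.0, 0.999, 0.034, -0.0]
contact_force: [6.6, -1.4, -10.2]
gripper_width: 0.265
grasp_force: 61.4
time: 12.35
tool_pos: [0.5729, 0.1949, 0.2208]
tool_rot: [0.0, 0.999, 0.034, -0.0]
contact_force: [5.3, -1.5, -8.2]
gripper_width: 0.27
grasp_force: 61.6
```

```bash

python3 -m inch '[{"dx":0,"dy":0,"dz":-0.003,"rx":0,"ry":0,"rz":0},{"dx":0,"dy":0,"dz":-0.006,"rx":0,"ry":0,"rz":0},{"dx":0,"dy":0,"dz":-0.006,"rx":0,"ry":0,"rz":0},{"dx":0,"dy":0,"dz":-0.006,"rx":0,"ry":0,"rz":0}]'

```

```text
time: 12.75
tool_pos: [0.5729, 0.1949, 0.2241]
tool_rot: [0.0, 0.999, 0.034, -0.001]
contact_force: [7.6, -1.3, -11.7]
gripper_width: 0.273
grasp_force: 61.2
```

```bash

python3 -m inch '[{"dx":0,"dy":0,"dz":-0.002,"rx":0,"ry":0,"rz":0},{"dx":0,"dy":0,"dz":-0.003,"rx":0,"ry":0,"rz":0},{"dx":0,"dy":0,"dz":-0.003,"rx":0,"ry":0,"rz":0},{"dx":0,"dy":0,"dz":-0.003,"rx":0,"ry":0,"rz":0}]'
python3 -c "
from h import *
save('scene','s4');im=cv2.imread('pics/s4.png')[50:220,250:420];cv2.imwrite('pics/s4c.png',cv2.resize(im,None,fx=3.4,fy=3.4,interpolation=cv2.INTER_CUBIC))"
```

```text
time: 13.15
tool_pos: [0.5729, 0.1949, 0.2242]
tool_rot: [0.0, 0.999, 0.034, -0.001]
contact_force: [10.4, -0.1, -19.6]
gripper_width: 0.273
grasp_force: 60.3
```

View pics/s4c.png

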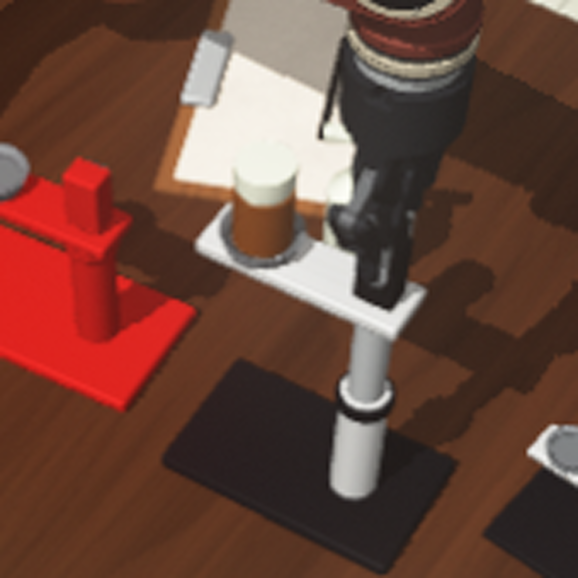

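The stage is at its hard stop: z stays at 0.224 while the force rises to 20 N. The pot stands upright in the cup at (263,205) in the crop, and the button is squeezed. I hand in.

```bash
python3 -c "
from h import *
print(ticket.job_done())"
```

```text
the job is handed in; nothing more can be done
None
```

The middle (42 mm) pot stands upright and released in the large black lift's cup, and the arm was holding the lift at its second stop with the button squeezed when I handed the job in at about 13 s; no verdict was returned.

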